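Clip the padding clamp onto the leaning bundle

ROBOT

A 6-joint arm with a two-finger parallel gripper is mounted at the origin on the work surface. World frame = base frame: x ahead of the robot, y to its left, z up, the work surface at z = 0. Lengths are in m, angles in rad, forces in N, time in s.
With the tool pointing down it reaches from about 0.25 to 0.725 m from the base axis. Payload 4 kg.
Tool frame: the origin (TCP) lies midway between the tips of the shut fingers; the grasp point (between the pads) lies 19 mm behind it (arm.hold_point_z is the distance from the TCP to the grasp point, in m); x points along the fingers, z is the direction in which the jaws open and shut, and the axes are right-handed (so a half turn about x gives the same grasp; the last joint's range is limited). The gripper opens to 85 mm and grips with 20 to 120 N. Pads are 22 mm wide; open, the fingers measure 114 mm over their backs; the gripper's body (76 mm by 85 mm) begins 54 mm behind the grasp point. The pads swing forward as they close: fully open they stand 13 mm farther back than shut.
Start: joints at [1.346, 0.241, 0.005, 1.335, 0, 1.571], TCP at [0.111, 0.487, 0.231] pointing down, gripper open.
Joint ranges: [-2.72, 2.72], [-1.05, 1.87], [-1.09, 1.28], [-1.99, 2.15], [-1.42, 1.44], [-3.14, 3.14]. Speed limits (rad/s): [2.79, 2.79, 3.14, 3.14, 3.14, 3.14].

INTERFACE

Orientations are given as a rotation vector (axis times angle).
In Python, from bench import sensors, vision, arm gives the robot as it stands.
- The arm moves only by the tool apply_moves, never from a script. Its argument "plan" is one flat list of numbers, 5 for each row, row after row: the shift along the world's x, y, z in mm, then the turn about the world's z in rad, then the closure in counts, from 0 (fully open) to 255 (shut). A call has 1 to 10 rows; each row shifts and turns the commanded pose from where the row before left it; what a row does not reach is not made up. A row lasts 1/10 s, in which the tool goes at most 50 mm and 8.59 degrees, less where a joint would pass 70% of its speed; a pose out of reach is approached as far as the arm can. A call is refused whole if a number of a shift passes 50 or a number of a turn 0.15, either way. A call with a gripper value outside its range is refused whole. The fingers move at their own pace and stop on an object; "force" is the grip in N (left out, the last holds). Time passes only in rows, so rows that do not move let the fingers close. It gives the time, the measured TCP pose, the force and the opening at its end, in the units of the state.
- sensors.observe(): the state, without advancing time (a new reading comes with each control period).
- vision.capture(name): name is "side" or "top" or "wrist"; returns the picture (420x560x3 uint8, red, green, blue); there is no depth.
- vision.camera_info(name): a dict with "vertical_fov" (degrees; the focal length in pixels is half the picture's height over the tangent of half this angle, whatever the lens; pixels are square), "cx", "cy" (the principal point, pixels), "D" ([k1, k2, p1, p2, k3] as OpenCV has them; the pictures are not rectified), "extrinsics" (4x4, takes a point from world to camera coordinates). Camera axes: x right, y down, z forward; pixel columns grow to the right and rows downward; lengths in m; the calibration is good to about 2 mm. A picture is of the moment at which its call begins: read the wrist's pose just before it. camera_info takes no time and is no camera call; for the wrist camera it gives the pose at the moment of the call.
- arm.finish_job(): hands the job in, once; it reports no verdict.
The state is a dict: "time": time; "joints": joint angles; "dq": joint speeds; "effort": joint torques, N m; "eef_pos": TCP position; "tool_rot": TCP orientation; "force": force on the tool from outside, world axes, zero at the start; "torque": the same for the moment, N m; "finger_gap": finger opening in m.
Only numpy, scipy, OpenCV 4.12 (cv2) and the standard library are available. Lean on these libraries where they do the work, as an engineer would, in place of code of your own. Each camera call takes 0.05 s, during which the arm holds its last target.

TASK

Swing the carton's flap back well past upright so that it stays open, take the orange spring clamp out of the carton, and clip it straight over the top edge of the leaning bundle of sheets at the green mark, pushed down until the black jaw pads grip wholly below the edge. Let go so that it grips by itself, leave the flap open, and leave all the other things on the table and in the carton where they are.

Things in the scene. Friction and masses are not known exactly. Their poses are not given: they have to be found in the camera images.
- carton: Fixed cardboard carton, 230 (x) x 160 (y) x 125 high, walls and floor 5 thick, open on top but for a hinged flap on its +y rim. Origin: centre of underside, z up. A grey cradle on its floor, centred 30 towards -x, holds the clamp upright: a tongue 5 thick across x, up to 27 above the underside, stands between the jaws, with cheeks 25 high (gap 40) either side in y.
- flap (a joint): Angle of the carton's flap (rad): 0 closed, 1.57 upright, 2.3 its stop, leaning out beyond the +y wall. Starts ajar, 0.35 to 0.8. A stiff crease: it stays where it is left; about 1 N at the free edge moves it. The flap is 226 wide along the carton's x, 110 long, 4 thick.
- flap_edge (a point): Middle of the flap's free edge (moves with the flap), 110 from the hinge. Its y axis points from the free edge to the hinge.
- flap_hinge (a point): Point on the flap's hinge line, mid-width, on the carton's +y rim, 125 above the table. The hinge runs along the carton's x.
- clamp: Orange spring clamp, 109 long, about 90 g, upright in the carton, handles up. Origin on the pivot pin (along x, 26 long, radius 9); +z to the handles, -z to the jaws; closes along y. This frame belongs to the half whose jaw is at -y; the other half turns about x by joint clamp_jaw, so the clamp's middle plane is this frame turned about x by +half that angle.
- clamp_jaw (a joint): Opening angle of the clamp (rad): 0 at rest, 0.5 fully squeezed; about 0.13 when gripping the bundle, where the pads lie flat. Only opens by squeezing the handles.
- clamp_mouth (a point): At (0, 0, -38) in the clamp's frame: between the centres of the black jaw pads. Pads are 30 wide (x), 20 long, from z = -28 to -48; gap between them 9 at rest, about 28 fully squeezed. Axes as clamp.
- clamp_grip (a point): At (0, 0, 55) in the clamp frame: midway between the two black round handle ends (bars along x, radius 6, 26 long, centred at y = -22 and +22: 56 over the outside at rest). Squeezing them together along y opens the jaws; at the stop they are about 27 over the outside and 60 from the pivot. It takes 7 N to begin, 14 N at the stop.
- rack: Blue rack, fixed to the table, base 160 (x) x 220 (y), that holds the bundle leaning 35 degrees from vertical, its top towards -x of the rack. Origin: centre of the underside.
- bundle: Fixed bundle of sheets in the rack: 14 thick (x), 204 wide (y), 150 tall (z, up along the slope), blue cover on the +x face and brown board on the -x face. Origin: middle of its lower edge. The upper 75 is free on both faces.
- edge_mid (a point): Middle of the bundle's top edge, marked by a green band 40 wide, in the middle of its thickness, about 140 above the table. Axes as the bundle: x across its thickness, y along the edge, z up along the slope.
- pack: Banded pack of red-topped cards, 45 x 85 x 40 high, loose in the carton beside the clamp; leave alone. Origin: centre of underside.
- stack_a: Banded stack of blue-topped cards, 65 x 95 x 60 high, loose; leave alone. Origin: centre of underside.
- stack_b: Banded stack of red-topped cards, 65 x 95 x 45 high, loose; leave alone. Origin: centre of underside.
- stack_c: Banded stack of green-topped cards, 65 x 95 x 30 high, loose; leave alone. Origin: centre of underside.
- tape: Yellow tape roll lying flat, 90 diameter, 24 high, loose; leave alone. Origin: centre of underside.
- glue: White glue jar with red cap, 56 diameter, 100 high, loose; leave alone. Origin: centre of underside.

How it is judged:
By the outcome, as a careful person would: the job done as asked, in the order asked, and still so for the second after the job is handed in, with the robot touching nothing.
It also fails if it takes over 54 s, if anything falls off the work surface, if the arm or the gripper's body presses on something with over 40 N, if the wrist force passes 120 N, or if a joint passes its speed limit or range.

## Working session

There is one attempt and no reset: what is moved stays moved. The work goes in short steps, Python scripts to look and compute and a tool call to move; the robot and the scene stay as the last step left them, time stands still between calls to the robot, and variables do not carry over. Pictures are saved under pics/ and viewed, and the job is handed in when it is done.

Besides the shell and the picture viewer there is one more tool, called after ">>>" as name(argument=value, ...) on one line, values as JSON. apply_moves: Moves the arm, as the interface text tells. Its arguments: {"type":"object","properties":{"plan":{"type":"array","items":{"type":"number"}},"force":{"type":"number"}},"required":["plan"]}

```bash
ls; mkdir -p pics
python3 - <<'E'
from bench import sensors, vision, arm
import cv2
print(sensors.observe())
for n in ["side","top","wrist"]:
    print(n,vision.camera_info(n))
    cv2.imwrite(f"pics/{n}0.png",vision.capture(n)[:,:,::-1])
E
```

```text
pics
{'time': 0.0, 'joints': array([ 1.34602867e+00,  2.41413420e-01,  3.72927451e-03,  1.33521750e+00,
       -2.12105281e-06,  1.57079300e+00]), 'dq': array([-0.00030137, -0.00010357, -0.0004825 , -0.00074725, -0.0001667 ,
        0.00141136]), 'effort': array([-5.10702266e-04, -3.72324550e+01,  2.52404183e+01,  1.70813635e-02,
        3.30604928e-05, -2.25552952e-06]), 'eef_pos': array([0.11129857, 0.48680177, 0.23041468]), 'tool_rot': array([-1.0433935 ,  1.30886098,  1.04119637]), 'force': array([0.37107673, 0.18772184, 0.53085856]), 'torque': array([ 0.00816224, -0.0119348 , -0.01092039]), 'finger_gap': 0.08530699170070447}
side {'vertical_fov': 46.2028170724996, 'cx': 287.3080695409718, 'cy': 210.39784940127734, 'D': array([-0.13865396,  0.        ,  0.        ,  0.        ,  0.        ]), 'extrinsics': array([[-0.82494886, -0.56517777,  0.00578592,  0.45300319],
       [-0.47223598,  0.68359138, -0.55650337,  0.33319864],
       [ 0.31056812, -0.46181913, -0.83082521,  1.04293648],
       [ 0.        ,  0.        ,  0.        ,  1.        ]])}
top {'vertical_fov': 54.31497577
[... 225 characters left out ...]
904341e-03],
       [-9.98446952e-01,  2.45659003e-02, -5.00020109e-02,
         5.62157714e-01],
       [ 5.00035701e-02, -5.51194746e-04, -9.98748887e-01,
         1.00178284e+00],
       [ 0.00000000e+00,  0.00000000e+00,  0.00000000e+00,
         1.00000000e+00]])}
wrist {'vertical_fov': 68.85125333344482, 'cx': 276.1730634811576, 'cy': 213.3606288565876, 'D': array([-0.06540092,  0.        ,  0.        ,  0.        ,  0.        ]), 'extrinsics': array([[ 0.22362494,  0.97467394, -0.00160941, -0.49807597],
       [ 0.93892587, -0.21497937,  0.26870444, -0.03455994],
       [ 0.26155322, -0.06160013, -0.96322133,  0.37764039],
       [ 0.        ,  0.        ,  0.        ,  1.        ]])}
```

View pics/side0.png

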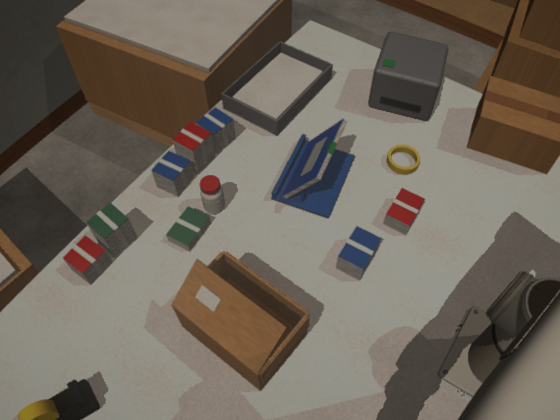

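View pics/top0.png

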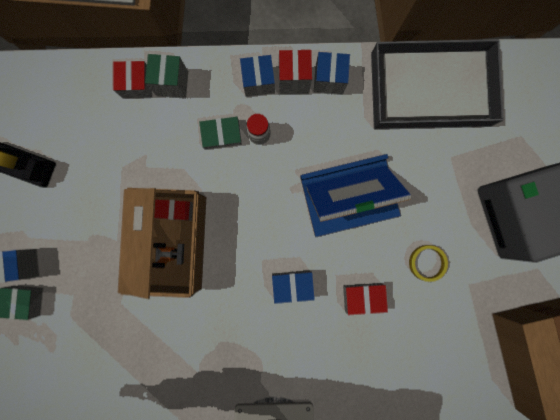

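View pics/wrist0.png

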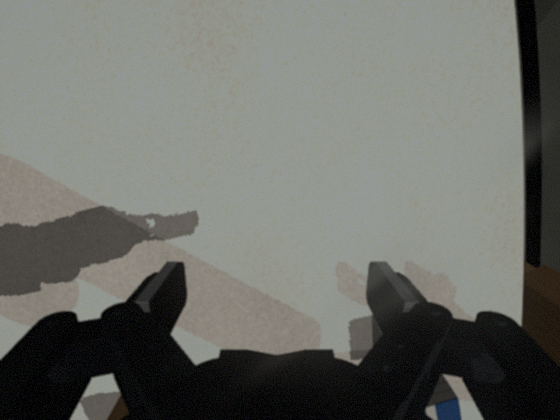

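```bash
cat > h.py <<'E'
import numpy as np, cv2
from bench import sensors, vision, arm
def cam(n):
    i=vision.camera_info(n); f=210/np.tan(np.radians(i["vertical_fov"])/2)
    K=np.array([[f,0,i["cx"]],[0,f,i["cy"]],[0,0,1.]]); return K,np.array(i["D"]),np.array(i["extrinsics"])
def ray(C,uv):
    K,D,E=C; p=cv2.undistortPoints(np.array([[uv]],float),K,D)[0,0]
    R=E[:3,:3]; d=R.T@np.array([p[0],p[1],1]); return -R.T@E[:3,3],d/np.linalg.norm(d)
def onz(C,uv,z):
    o,d=ray(C,uv); return o+d*(z-o[2])/d[2]
def proj(C,P):
    K,D,E=C; P=np.atleast_2d(P).astype(float)
    r,_=cv2.Rodrigues(E[:3,:3]); return cv2.projectPoints(P,r,E[:3,3],K,D)[0][:,0]
def tri(rs):
    A=0;b=0
    for o,d in rs:
        M=np.eye(3)-np.outer(d,d); A=A+M; b=b+M@o
    X=np.linalg.solve(A,b); return X,[np.linalg.norm((np.eye(3)-np.outer(d,d))@(X-o)) for o,d in rs]
def crop(src,dst,u0,v0,u1,v1,s):
    im=cv2.imread(src)[v0:v1,u0:u1]; im=cv2.convertScaleAbs(im,alpha=1.6,beta=15)
    cv2.imwrite(dst,cv2.resize(im,None,fx=s,fy=s,interpolation=cv2.INTER_CUBIC))
E
python3 - <<'E'
from h import *
crop("pics/top0.png","pics/t_c.png",110,180,215,305,4.5)
crop("pics/top0.png","pics/t_r.png",290,145,420,245,6)
crop("pics/side0.png","pics/s_c.png",165,245,315,390,4)
crop("pics/side0.png","pics/s_r.png",260,110,365,220,5)
E
```

```text
(no output)
```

View pics/t_c.png

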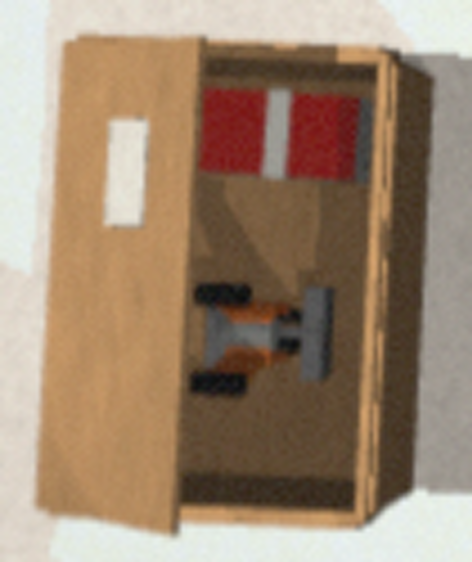

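View pics/t_r.png

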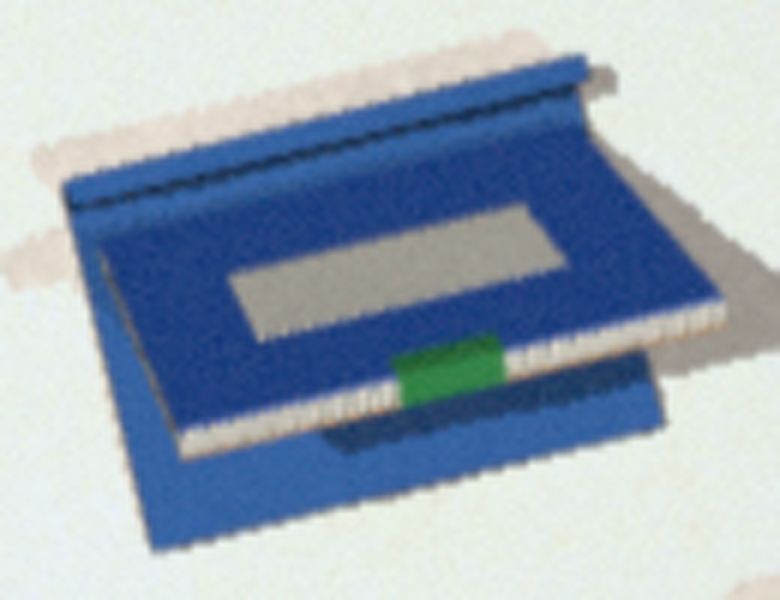

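View pics/s_c.png

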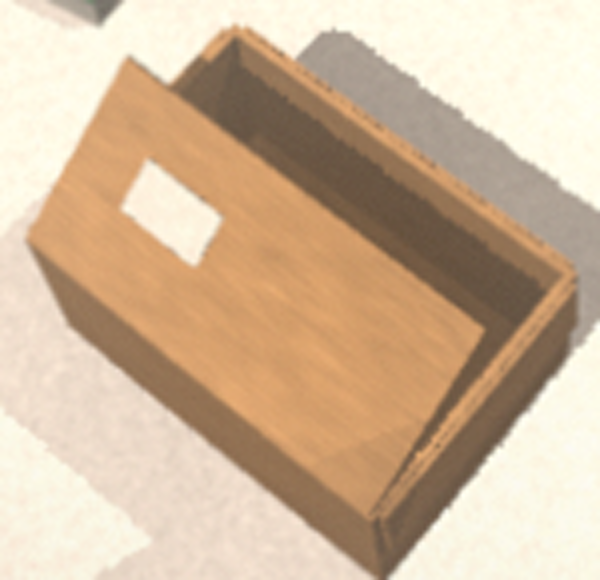

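View pics/s_r.png

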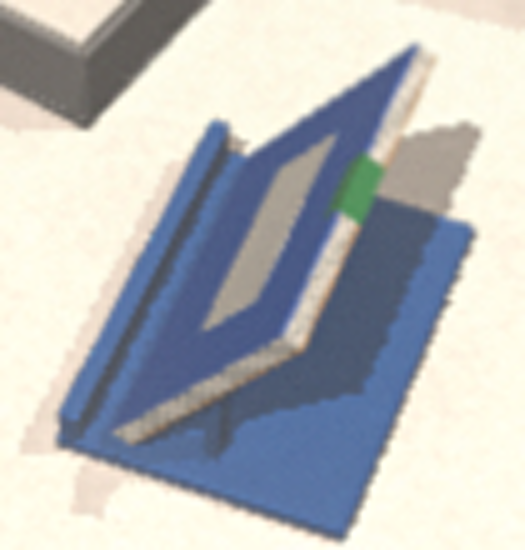

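Run:
```python
from h import *
np.set_printoptions(precision=4,suppress=True)
T=cam("top");S=cam("side")
def p(n,t,s,tz,sz):
    a=(tz[0]+t[0]/tz[2],tz[1]+t[1]/tz[2]);b=(sz[0]+s[0]/sz[2],sz[1]+s[1]/sz[2])
    X,e=tri([ray(T,a),ray(S,b)]);print(n,X,np.array(e));return X
tc=(110,180,4.5);sc=(165,245,4);tr=(290,145,6);sr=(260,110,5)
f1=p("free +x",(205,38),(130,57),tc,sc)
f2=p("free -x",(178,533),(483,327),tc,sc)
h1=p("hinge +x",(68,38),(30,240),tc,sc)
h2=p("hinge -x",(38,510),(375,512),tc,sc)
c1=p("rim -y+x",(395,52),(240,28),tc,sc)
c2=p("rim -y-x",(368,525),(577,275),tc,sc)
print("flap yaw",np.degrees(np.arctan2(*(f1-f2)[[1,0]])),np.degrees(np.arctan2(*(h1-h2)[[1,0]])),np.degrees(np.arctan2(*(c1-c2)[[1,0]])))
print("bars z=.105:",onz(T,(110+222/4.5,180+293/4.5),.105),onz(T,(110+218/4.5,180+383/4.5),.105))
g=p("green top mid (edge line face centre)",(450,380),(368,190),tr,sr)
e1=p("edge corner near +y top(blue)",(180,432),(285,335),tr,sr)
e2=p("edge corner -y top(blue)",(724,296),(420,48),tr,sr)
print(e1,e2)
```

```text
free +x [0.6096 0.2296 0.1902] [0.0009 0.0009]
free -x [0.3862 0.2447 0.1897] [0.0001 0.0001]
hinge +x [0.6182 0.318  0.1198] [0.0025 0.0025]
hinge -x [0.3891 0.3308 0.1306] [0.001 0.001]
rim -y+x [0.6083 0.1573 0.1143] [0.0019 0.0019]
rim -y-x [0.3774 0.1739 0.1198] [0.0001 0.0001]
flap yaw -3.8548668112504596 -3.1857386463063655 -4.106823069608054
bars z=.105: [0.492  0.2485 0.105 ] [0.4473 0.251  0.105 ]
green top mid (edge line face centre) [ 0.56   -0.2113  0.1383] [0.0019 0.0019]
edge corner near +y top(blue) [ 0.5442 -0.1121  0.1394] [0.0011 0.0011]
edge corner -y top(blue) [ 0.5891 -0.313   0.1343] [0.0012 0.0012]
[ 0.5442 -0.1121  0.1394] [ 0.5891 -0.313   0.1343]
```

Run:
```python
from h import *
s=sensors.observe();print(cv2.Rodrigues(s["tool_rot"])[0].round(3),s["time"],arm.hold_point_z)
```

```text
[[-0.    -0.975  0.223]
 [-0.002  0.223  0.975]
 [-1.    -0.    -0.002]] 0.15 0.0187
```

>>> apply_moves(plan=[30, -20, 15, -0.12, 255, 39, -28, 15, -0.14, 255, 40, -29, 10, -0.14, 255, 40, -29, 5, -0.14, 255, 40, -29, 0, -0.14, 255, 40, -29, 0, -0.14, 255, 40, -29, 0, -0.14, 255, 40, -29, 0, -0.14, 255, 40, -30, 0, -0.14, 255, 40, -30, 0, -0.14, 255])

```text
time: 1.15
eef_pos: [0.5011, 0.2042, 0.2759]
tool_rot: [0.031, 1.571, -0.031]
force: [0.8, 1.1, 0.1]
finger_gap: -0.0002
```

>>> apply_moves(plan=[0, 0, -37, 0, 255, 0, 0, -37, 0, 255, 0, 0, -37, 0, 255, 0, 12, 0, 0, 255, 0, 12, 4, 0, 255, 0, 15, 6, 0, 255, 0, 15, 6, 0, 255, 0, 15, 5, 0, 255, 0, 15, 5, 0, 255, 0, 15, 2, 0, 255])

```text
time: 2.15
eef_pos: [0.501, 0.3074, 0.1962]
tool_rot: [0.028, 1.566, -0.024]
force: [0.8, -0.7, 0.8]
finger_gap: 0.0003
```

>>> apply_moves(plan=[0, 15, 0, 0, 255, 0, 15, 0, 0, 255, 0, 12, 0, 0, 255, 0, 12, 0, 0, 255, 0, 10, 0, 0, 255, 0, 0, 0, 0, 255])

```text
time: 2.75
eef_pos: [0.4996, 0.3703, 0.1927]
tool_rot: [0.026, 1.571, -0.025]
force: [0.1, -0.0, -0.0]
finger_gap: 0.0002
```

Run:
```python
from h import *
print(sensors.observe()["eef_pos"],sensors.observe()["force"])
for n in ["side","top"]:
    cv2.imwrite(f"pics/{n}1.png",vision.capture(n)[:,:,::-1])
a=cv2.imread("pics/side1.png");b=cv2.imread("pics/top1.png")
cv2.imwrite("pics/c1.png",np.hstack([cv2.resize(a[150:400,120:360],None,fx=1.6,fy=1.6),cv2.resize(b[150:400,40:280],None,fx=1.6,fy=1.6)]))
```

```text
[0.49963411 0.37033498 0.19265614] [ 0.13784717 -0.01754643 -0.00582769]
```

View pics/c1.png

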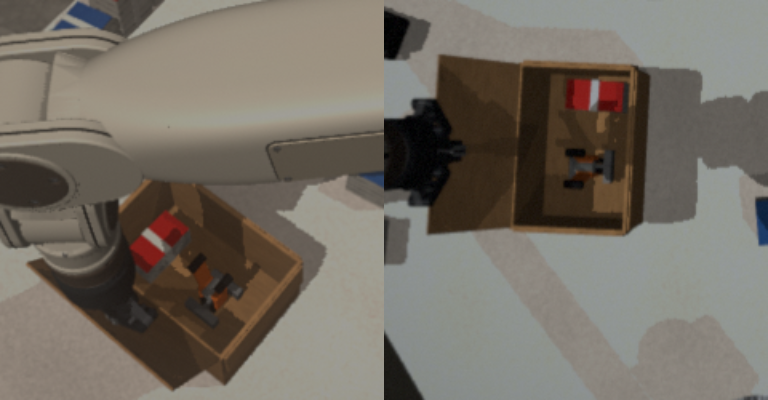

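Run:
```python
from h import *
crop("pics/side1.png","pics/s1z.png",190,270,320,390,6)
crop("pics/top1.png","pics/t1z.png",60,180,210,300,5)
```

```text
(no output)
```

View pics/s1z.png

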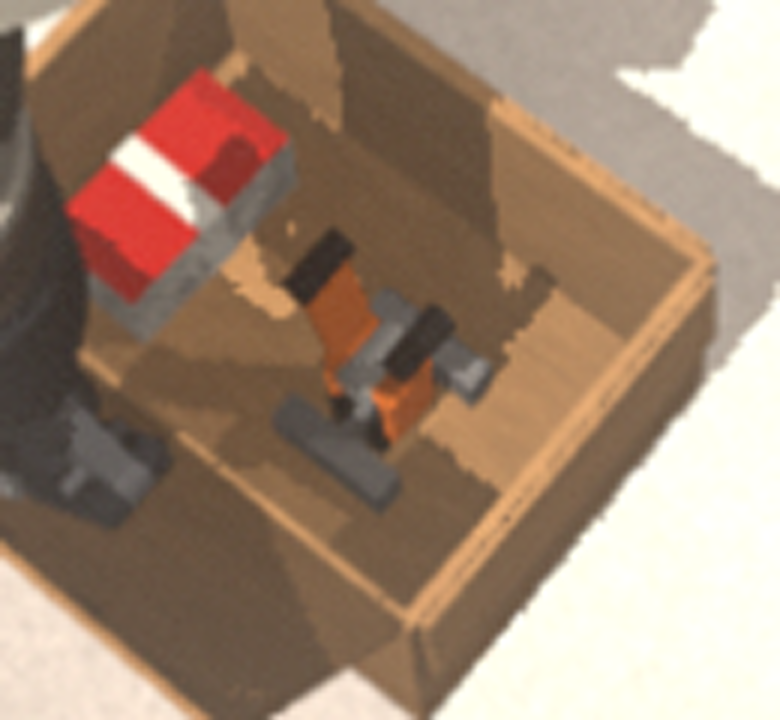

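View pics/t1z.png

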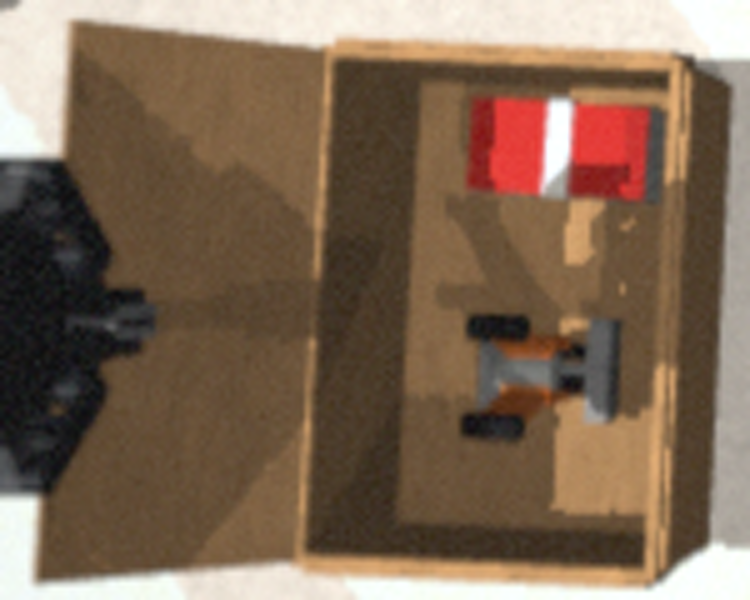

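Run:
```python
from h import *
np.set_printoptions(precision=4,suppress=True)
T=cam("top");S=cam("side")
def p(n,t,s):
    a=(60+t[0]/5,180+t[1]/5);b=(190+s[0]/6,270+s[1]/6)
    X,e=tri([ray(T,a),ray(S,b)]);print(n,X,np.array(e));return X
b1=p("bar+x",(498,327),(320,265));b2=p("bar-x",(492,427),(420,342))
print((b1+b2)/2,np.linalg.norm(b1-b2),np.degrees(np.arctan2(*(b1-b2)[[1,0]])))
p("free edge +x",(73,20),(0,0)) if 0 else None
# flap angle: free edge from top image on circle about hinge
for uv,hx in(((73,20),(333,42)),((37,580),(303,560))):
    h=onz(T,(60+hx[0]/5,180+hx[1]/5),.125)
    for th in np.arange(1.9,2.35,.05):
        z=.125+.11*np.sin(th);e=onz(T,(60+uv[0]/5,180+uv[1]/5),z)
        print(round(th,2),(e[1]-h[1]+.11*np.cos(th)).round(4),end='; ')
    print(h)
for n,uv in(("rim-y+x",(690,58)),("rim-y-x",(655,585))):print(n,onz(T,(60+uv[0]/5,180+uv[1]/5),.125))
```

```text
bar+x [0.4905 0.2467 0.1072] [0.0011 0.0011]
bar-x [0.4461 0.2497 0.1081] [0.0009 0.0009]
[0.4683 0.2482 0.1077] 0.04449263475277504 -3.8948197557945856
1.9 0.028; 1.95 0.0238; 2.0 0.0198; 2.05 0.0161; 2.1 0.0126; 2.15 0.0094; 2.2 0.0064; 2.25 0.0037; 2.3 0.0013; 2.35 -0.0008; [0.6198 0.3141 0.125 ]
1.9 0.0274; 1.95 0.0232; 2.0 0.0193; 2.05 0.0156; 2.1 0.0122; 2.15 0.009; 2.2 0.0061; 2.25 0.0035; 2.3 0.0011; 2.35 -0.0009; [0.392  0.3287 0.125 ]
rim-y+x [0.6087 0.1557 0.125 ]
rim-y-x [0.3774 0.1744 0.125 ]
```

>>> apply_moves(plan=[0, -20, 10, 0, 255, -10, -34, 10, -0.03, 0, -10, -34, 0, 0, 0, -11, -34, 0, 0, 0, 0, 0, 0, 0, 0, 0, 0, 0, 0, 0])

```text
time: 3.45
eef_pos: [0.4691, 0.2453, 0.2144]
tool_rot: [0.053, 1.569, -0.052]
force: [-0.4, -0.2, -0.4]
finger_gap: 0.0721
```

Run:
```python
from h import *
s=sensors.observe();print(s["eef_pos"],s["finger_gap"]);R=cv2.Rodrigues(s["tool_rot"])[0];print(R.round(4),np.degrees(np.arctan2(R[1,2],R[0,2])))
W=cam("wrist");im=vision.capture("wrist")[:,:,::-1].copy()
cv2.imwrite("pics/w2.png",cv2.convertScaleAbs(im,alpha=1.6,beta=15))
print(proj(W,[[.4905,.2467,.1072],[.4461,.2497,.1081]]))
cv2.imwrite("pics/top2.png",vision.capture("top")[:,:,::-1]);cv2.imwrite("pics/side2.png",vision.capture("side")[:,:,::-1])
```

```text
[0.46914764 0.24531268 0.21435897] 0.07212041440871717
[[ 0.0016  0.0667  0.9978]
 [ 0.001   0.9978 -0.0667]
 [-1.      0.0011  0.0015]] -3.823477610845169
[[301.15604808 207.5990405 ]
 [248.06111718 207.87254941]]
```

View pics/w2.png

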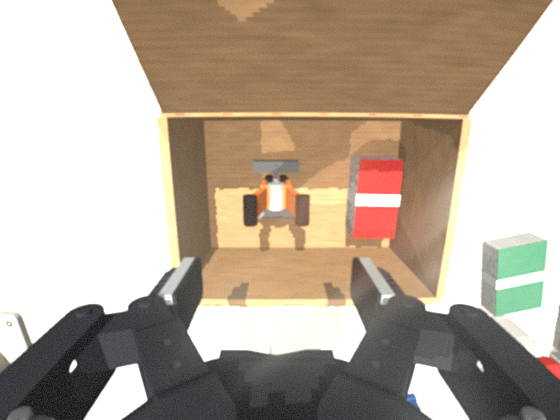

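>>> apply_moves(plan=[0, 1, -42, 0, 0, 0, 1, -42, 0, 0, 0, 0, -30, 0, 0, 0, 0, -13, 0, 0, 0, 0, 0, 0, 0], force=30)

```text
time: 4.1
eef_pos: [0.4672, 0.2487, 0.0833]
tool_rot: [0.047, 1.575, -0.051]
force: [-0.4, -0.4, 0.2]
finger_gap: 0.0854
```

Run:
```python
from h import *
s=sensors.observe();print(s["eef_pos"],s["finger_gap"],s["force"])
cv2.imwrite("pics/w3.png",cv2.convertScaleAbs(vision.capture("wrist")[:,:,::-1],alpha=1.8,beta=20))
```

```text
[0.46716704 0.24870597 0.08325817] 0.08536847259332608 [-0.44337714 -0.37522632  0.15187244]
```

View pics/w3.png

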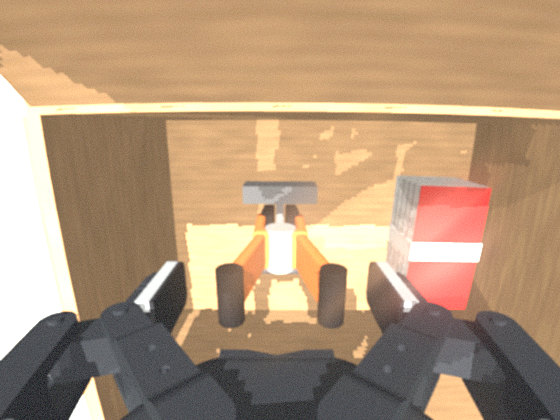

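>>> apply_moves(plan=[0, 0, 4, 0, 90, 0, 0, 0, 0, 140, 0, 0, 0, 0, 190, 0, 0, 0, 0, 255, 0, 0, 0, 0, 255, 0, 0, 0, 0, 255], force=30)

```text
time: 4.75
eef_pos: [0.473, 0.2508, 0.0957]
tool_rot: [0.055, 1.56, -0.046]
force: [-0.5, -0.7, 17.0]
finger_gap: 0.0257
```

Run:
```python
from h import *
s=sensors.observe();print(s["eef_pos"],s["finger_gap"],s["force"])
cv2.imwrite("pics/w4.png",cv2.convertScaleAbs(vision.capture("wrist")[:,:,::-1],alpha=1.8,beta=20))
```

```text
[0.4729551  0.25084829 0.09571338] 0.025662182094652694 [-0.52826216 -0.67564962 17.01597236]
```

View pics/w4.png

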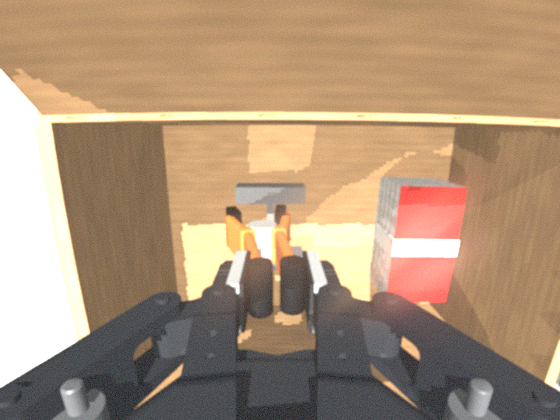

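>>> apply_moves(plan=[0, 0, 6, 0, 255, 0, 0, 6, 0, 255, 0, 0, 15, 0, 255, 0, 0, 25, 0, 255, 0, 0, 30, 0, 255, 0, 0, 30, 0, 255, 0, 0, 30, 0, 255, 0, 0, 20, 0, 255, 0, 0, 0, 0, 255])

```text
time: 5.7
eef_pos: [0.4699, 0.2496, 0.2554]
tool_rot: [0.053, 1.566, -0.048]
force: [0.1, 0.2, -0.7]
finger_gap: 0.026
```

Run:
```python
from h import *
s=sensors.observe();print(s["eef_pos"],s["finger_gap"],s["force"],cv2.Rodrigues(s["tool_rot"])[0].round(3))
cv2.imwrite("pics/w5.png",cv2.convertScaleAbs(vision.capture("wrist")[:,:,::-1],alpha=1.8,beta=20))
for n in ["side","top"]:
    cv2.imwrite(f"pics/{n}5.png",vision.capture(n)[:,:,::-1])
a=cv2.imread("pics/side5.png");b=cv2.imread("pics/top5.png")
cv2.imwrite("pics/c5.png",np.hstack([cv2.resize(a[150:400,120:360],None,fx=1.6,fy=1.6),cv2.resize(b[150:400,40:280],None,fx=1.6,fy=1.6)]))
```

```text
[0.4699193  0.24956503 0.25535961] 0.025982482709442273 [ 0.10025724  0.18242937 -0.73020162] [[ 0.005  0.064  0.998]
 [ 0.003  0.998 -0.064]
 [-1.     0.003  0.004]]
```

View pics/w5.png

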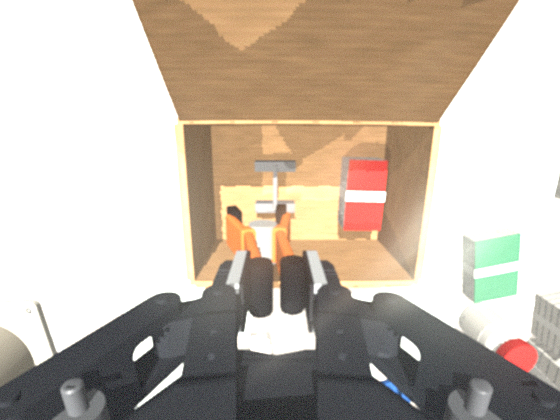

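View pics/c5.png

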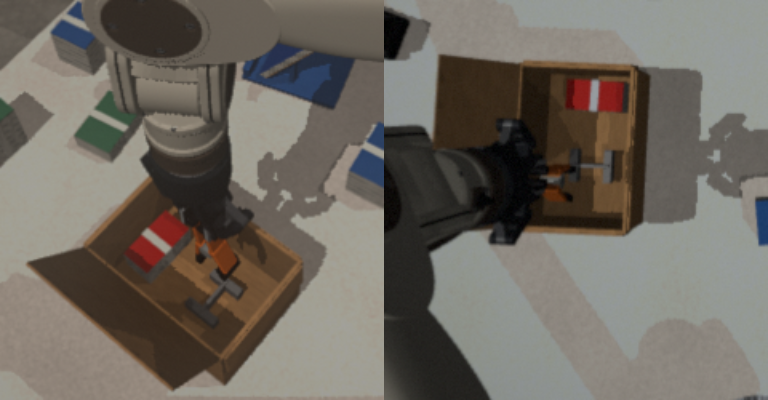

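Run:
```python
from h import *
W=cam("wrist");print(ray(W,(280,210)))
im=cv2.imread("pics/w5.png")[190:330,200:340];cv2.imwrite("pics/w5z.png",cv2.resize(im,None,fx=4.2,fy=4.2,interpolation=2))
im=cv2.imread("pics/side5.png")[270:350,220:300];cv2.imwrite("pics/s5z.png",cv2.resize(cv2.convertScaleAbs(im,alpha=1.6,beta=15),None,fx=7,fy=7,interpolation=2))
```

```text
(array([0.47307143, 0.31577326, 0.39231571]), array([-0.00804798, -0.2602134 , -0.96551759]))
```

View pics/w5z.png

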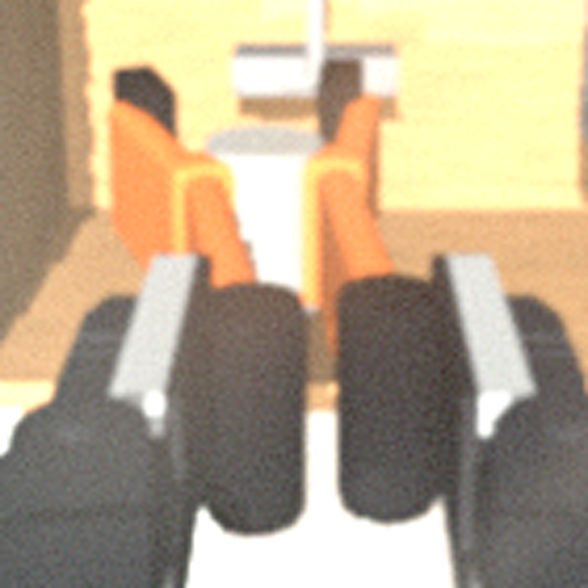

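View pics/s5z.png

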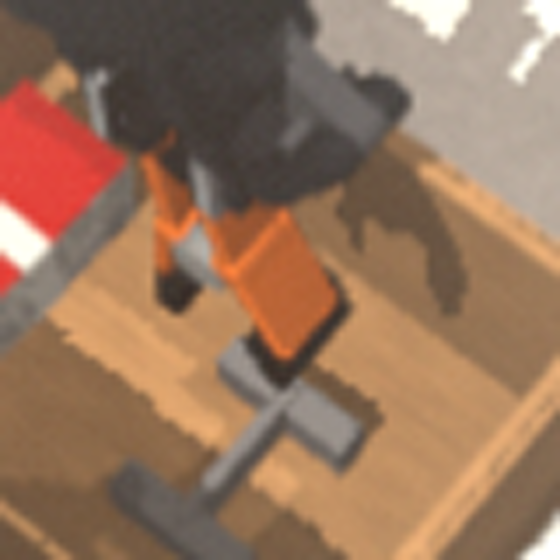

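Run:
```python
from h import *
W=cam("wrist")
def px(u,v,y):
    o,d=ray(W,(200+u/4.2,190+v/4.2));return (o+d*(y-o[1])/d[1]).round(4)
yc=.2496
print("bars",px(250,288,yc+.013),px(385,280,yc+.013))
print("pin",px(268,138,yc+.013))
print("jaw tips",px(140,70,yc+.015),px(342,63,yc+.015))
```

```text
bars [0.4621 0.2626 0.2722] [0.4758 0.2626 0.2722]
pin [0.4617 0.2626 0.2216]
jaw tips [0.439  0.2646 0.1858] [0.4726 0.2646 0.1896]
```

Run:
```python
from h import *
crop("pics/top0.png","pics/tg.png",340,185,390,225,14)
crop("pics/side0.png","pics/sg.png",315,130,350,165,16)
print(sensors.observe()["joints"])
```

```text
[4.87877236e-01 2.95546638e-01 1.28886009e-01 1.40698812e+00
 2.21868962e-04 2.12268844e+00]
```

View pics/tg.png

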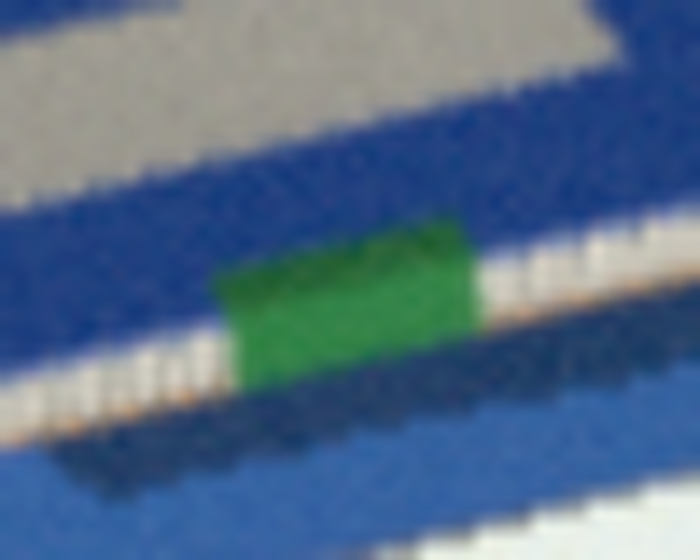

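View pics/sg.png

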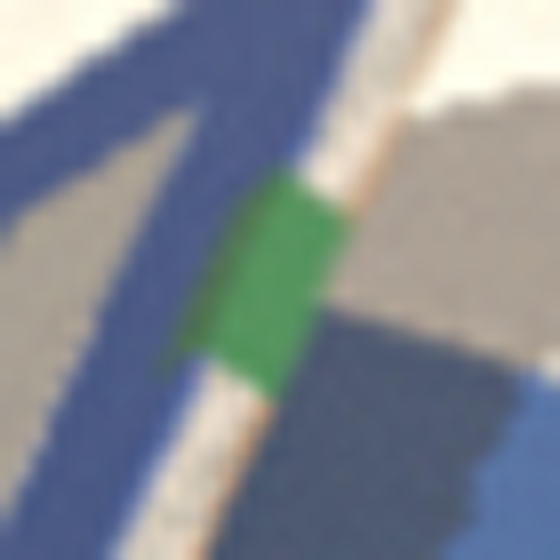

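Run:
```python
from h import *
np.set_printoptions(precision=4,suppress=True)
T=cam("top");S=cam("side");P=[]
for t,s in(((232,318),(205,348)),((243,390),(272,392)),((475,258),(287,180)),((482,322),(350,215))):
    X,e=tri([ray(T,(340+t[0]/14,185+t[1]/14)),ray(S,(315+s[0]/16,130+s[1]/16))]);print(X,e[0]);P.append(X)
P=np.array(P);print("mid",P.mean(0),"blue mid",(P[0]+P[2])/2,"brown mid",(P[1]+P[3])/2)
d=P[0]-P[2]+P[1]-P[3];print(np.linalg.norm(d)/2,"rack yaw",np.degrees(np.arctan2(-d[0],d[1])))
n=P[0]-P[1]+P[2]-P[3];print(n/2,np.linalg.norm(n)/2,np.degrees(np.arctan2(n[2],np.hypot(n[0],n[1]))))
```

```text
[ 0.563  -0.1917  0.1409] 0.00040462506449402116
[ 0.552  -0.194   0.1358] 0.00039592365227095026
[ 0.5716 -0.2304  0.1378] 0.00035133575162828943
[ 0.5614 -0.2321  0.1348] 0.0007701593804248753
mid [ 0.562  -0.212   0.1373] blue mid [ 0.5673 -0.211   0.1394] brown mid [ 0.5567 -0.213   0.1353]
0.03953077741404734 rack yaw 13.254023483510732
[0.0106 0.002  0.0041] 0.011513775092526013 20.650503573657513
```

>>> apply_moves(plan=[5, -20, 0, 0.02, 255, 9, -38, 0, 0.03, 255, 10, -42, 0, 0.03, 255, 10, -42, 0, 0.03, 255, 10, -42, 0, 0.03, 255, 10, -42, 0, 0.03, 255, 10, -42, 0, 0.03, 255, 10, -42, 0, 0.03, 255, 10, -42, 0, 0.03, 255, 10, -42, 0, 0.03, 255], force=30)

```text
time: 6.85
eef_pos: [0.5619, -0.1466, 0.2497]
tool_rot: [-0.177, 1.567, 0.18]
force: [0.8, 0.2, 0.1]
finger_gap: 0.0259
```

>>> apply_moves(plan=[9, -37, 0, 0, 255, 5, -20, -5, 0, 255, 0, -6, 0, 0, 255, 0, 0, 0, 0, 255, 0, 0, 0, 0, 255])

```text
time: 7.35
eef_pos: [0.5765, -0.2067, 0.2466]
tool_rot: [-0.177, 1.565, 0.18]
force: [0.9, -1.1, -1.0]
finger_gap: 0.0261
```

```bash
cat > look.py <<'E'
from h import *
import sys
k=sys.argv[1]
s=sensors.observe();R=cv2.Rodrigues(s["tool_rot"])[0]
print("t",s["time"],s["eef_pos"].round(4),"gap",round(s["finger_gap"],4),"F",s["force"].round(1),"yaw",np.degrees(np.arctan2(R[1,2],R[0,2])).round(2))
W=cam("wrist");np.save(f"pics/E{k}.npy",W[2])
im=cv2.convertScaleAbs(vision.capture("wrist")[:,:,::-1],alpha=1.8,beta=20)
cv2.imwrite(f"pics/w{k}.png",im)
a=vision.capture("side")[:,:,::-1];cv2.imwrite(f"pics/side{k}.png",a)
a=cv2.convertScaleAbs(a[90:230,250:390],alpha=1.6,beta=15)
cv2.imwrite(f"pics/v{k}.png",np.hstack([cv2.resize(im[130:330,180:380],(400,400),interpolation=2),cv2.resize(a,(400,400),interpolation=2)]))
E
python3 look.py 6
```

```text
t 7.35 [ 0.5765 -0.2067  0.2466] gap 0.0261 F [ 0.9 -1.1 -1. ] yaw 13.02
```

View pics/w6.png

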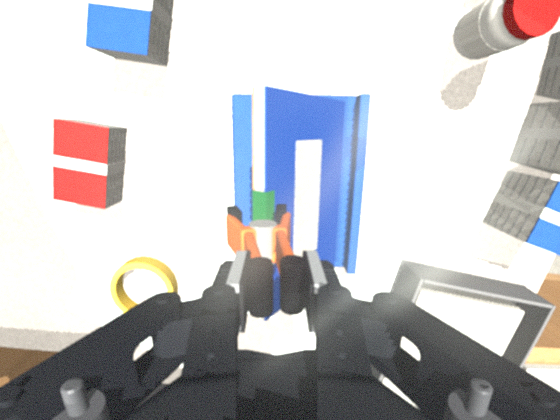

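View pics/v6.png

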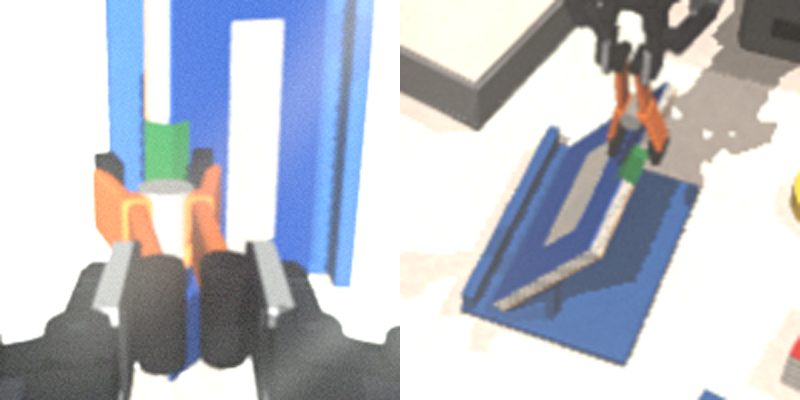

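>>> apply_moves(plan=[0, -2, -10, 0, 255, 0, 0, -8, 0, 255, 0, 0, -4, 0, 255, 0, 0, 0, 0, 255], force=25)

```text
time: 7.85
eef_pos: [0.5765, -0.2097, 0.224]
tool_rot: [-0.177, 1.565, 0.179]
force: [0.2, 0.1, -2.0]
finger_gap: 0.0259
```

```bash
python3 look.py 7
```

```text
t 7.85 [ 0.5765 -0.2097  0.224 ] gap 0.0259 F [ 0.2  0.1 -2. ] yaw 12.97
```

View pics/v7.png

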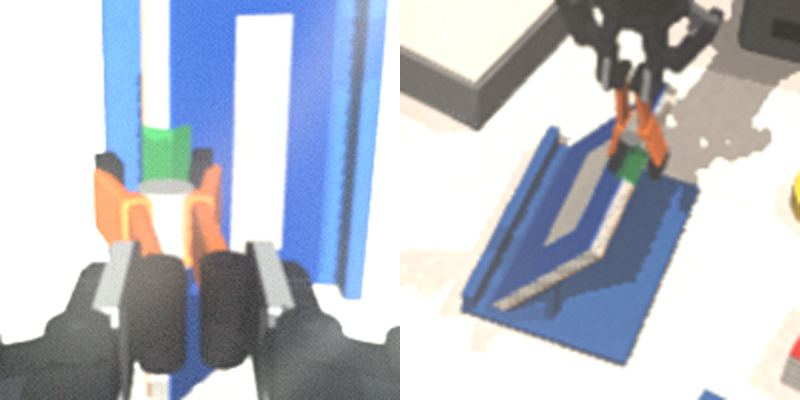

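>>> apply_moves(plan=[-9.7, -2.3, 0, 0, 255, -9.7, -2.3, -1, 0, 255, -9.7, -2.3, -1, 0, 255, -9.7, -2.3, -2, 0, 255, 0, 0, 0, 0, 255], force=20)

```text
time: 8.45
eef_pos: [0.5375, -0.22, 0.2225]
tool_rot: [-0.177, 1.562, 0.176]
force: [1.7, 0.9, 3.5]
finger_gap: 0.0255
```

```bash
python3 look.py 8
```

```text
t 8.45 [ 0.5375 -0.22    0.2225] gap 0.0255 F [1.7 0.9 3.5] yaw 12.89
```

View pics/v8.png

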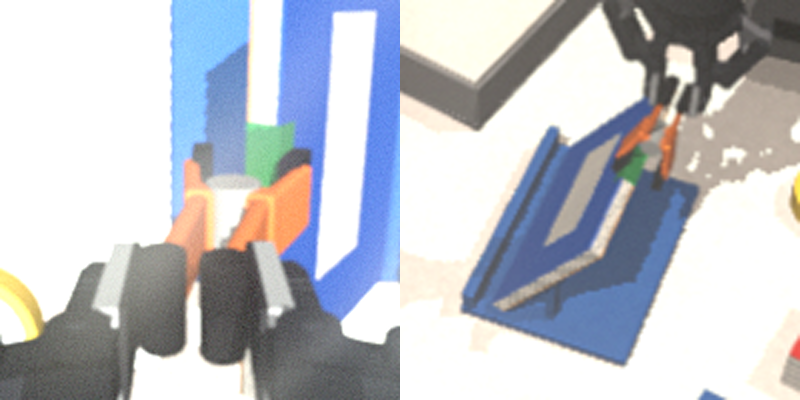

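>>> apply_moves(plan=[-9.7, -2.3, -3, 0, 255, -9.7, -2.3, -4, 0, 255, -9.7, -2.3, -5, 0, 255, 0, 0, 0, 0, 255])

```text
time: 8.95
eef_pos: [0.5092, -0.2263, 0.209]
tool_rot: [-0.177, 1.563, 0.177]
force: [4.1, 0.7, 0.4]
finger_gap: 0.0258
```

```bash
python3 look.py 9
```

```text
t 8.95 [ 0.5092 -0.2263  0.209 ] gap 0.0258 F [4.1 0.7 0.4] yaw 12.93
```

View pics/v9.png

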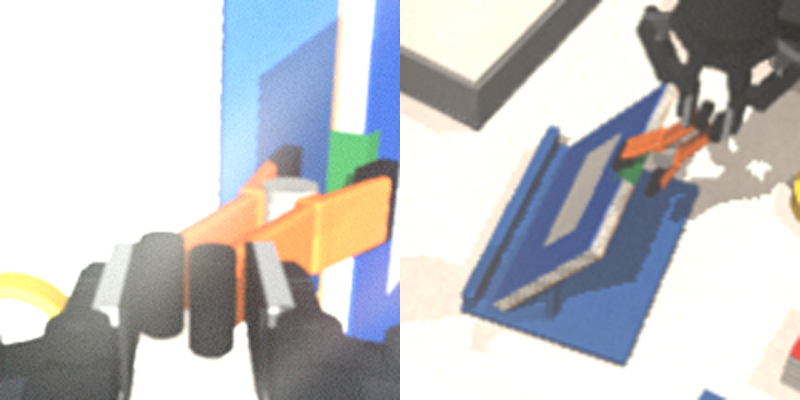

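```bash
cat > pin.py <<'E'
from h import *
import sys
W=cam("wrist");s=sensors.observe();R=cv2.Rodrigues(s["tool_rot"])[0]
r=np.array([.974,.225,0]);y=np.array([-.225,.974,0]);t=s["eef_pos"]
def px(u,v,off):
    o,d=ray(W,(180+u/2,130+v/2)); k=((t+off*y-o)@y)/(d@y);X=o+k*d; return ((X-t)@r*1000).round(1),((X-t)[2]*1000).round(1)
for a in sys.argv[1:]:
    u,v,o=map(float,a.split(','));print(a,px(u,v,o/1000))
e=np.array([.562,-.212,.139])-t;print("edge rel",(e@r*1000).round(1),(e@y*1000).round(1),(e[2]*1000).round(1))
E
python3 pin.py 293,183,13 165,237,13 213,250,13 285,152,15 375,168,15
python3 - <<'E'
from h import *
im=cv2.imread("pics/w9.png")[160:320,240:400];cv2.imwrite("pics/w9z.png",cv2.resize(im,None,fx=3.7,fy=3.7,interpolation=2))
E
```

```text
293,183,13 (np.float64(30.1), np.float64(-34.0))
165,237,13 (np.float64(-6.4), np.float64(8.5))
213,250,13 (np.float64(4.5), np.float64(16.2))
285,152,15 (np.float64(32.0), np.float64(-64.0))
375,168,15 (np.float64(57.5), np.float64(-43.4))
edge rel 54.6 2.1 -70.1
```

View pics/w9z.png

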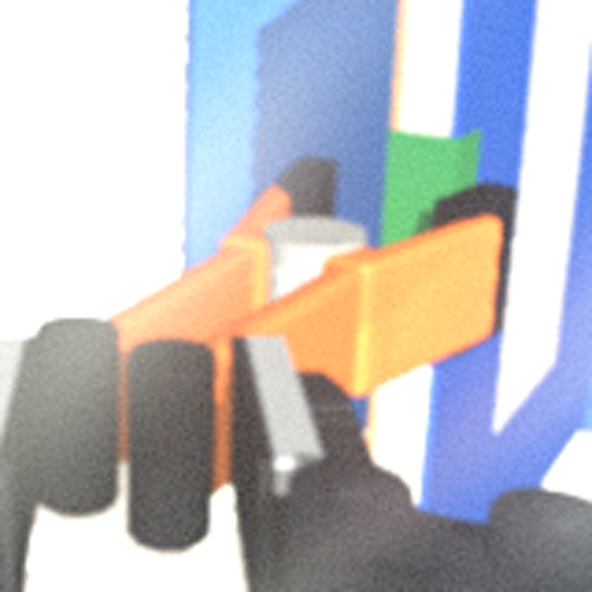

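>>> apply_moves(plan=[3, 0.7, 2, 0, 255, 3, 0.7, 1, 0, 255, 0, 0, 0, 0, 255], force=25)

```text
time: 9.35
eef_pos: [0.5143, -0.2247, 0.2112]
tool_rot: [-0.177, 1.567, 0.178]
force: [-1.3, 0.7, -1.1]
finger_gap: 0.0259
```

```bash
python3 look.py 10; python3 pin.py
python3 - <<'E'
from h import *
im=cv2.imread("pics/w10.png")[160:320,240:400];cv2.imwrite("pics/w10z.png",cv2.resize(im,None,fx=3.7,fy=3.7,interpolation=2))
E
```

```text
t 9.35 [ 0.5143 -0.2247  0.2112] gap 0.0259 F [-1.3  0.7 -1.1] yaw 12.96
edge rel 49.4 1.6 -72.3
```

View pics/w10z.png

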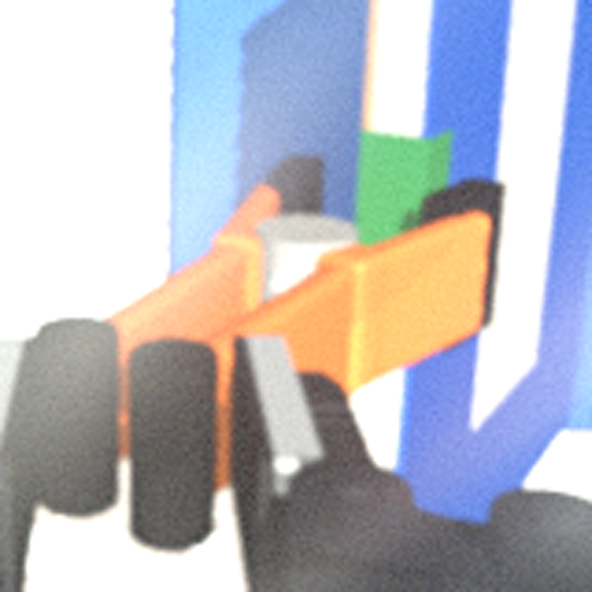

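View pics/v10.png

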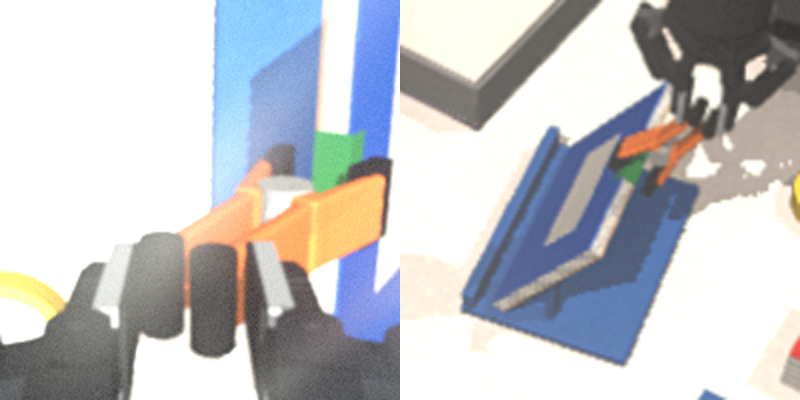

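>>> apply_moves(plan=[1.4, 0.3, -5, 0, 255, 1.4, 0.3, -5, 0, 255, 0, 0, 0, 0, 255])

```text
time: 9.75
eef_pos: [0.5181, -0.224, 0.2013]
tool_rot: [-0.177, 1.563, 0.178]
force: [1.5, 0.4, 0.0]
finger_gap: 0.0258
```

```bash
python3 look.py 11; python3 pin.py
python3 - <<'E'
from h import *
im=cv2.imread("pics/w11.png")[160:320,240:400];cv2.imwrite("pics/w11z.png",cv2.resize(im,None,fx=3.7,fy=3.7,interpolation=2))
E
```

```text
t 9.75 [ 0.5181 -0.224   0.2013] gap 0.0258 F [1.5 0.4 0. ] yaw 12.96
edge rel 45.6 1.9 -62.9
```

View pics/w11z.png

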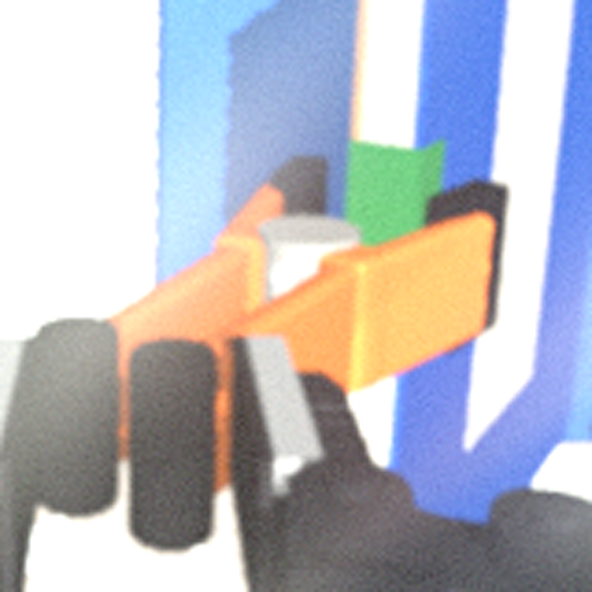

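View pics/v11.png

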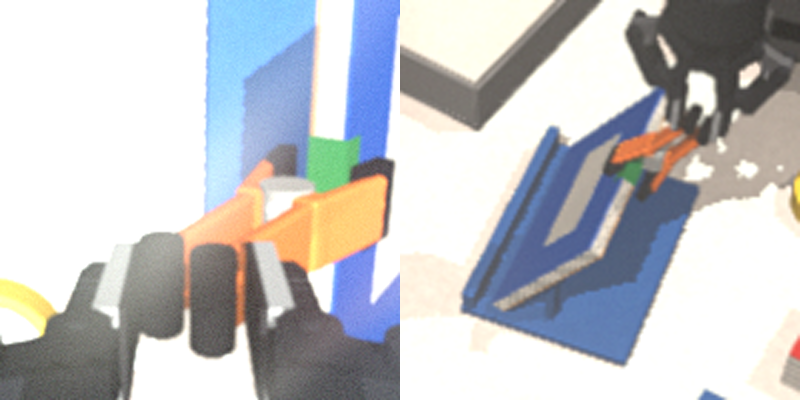

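>>> apply_moves(plan=[1.7, 0.4, -5, 0, 255, 1.7, 0.4, -5, 0, 255, 1.7, 0.4, -4, 0, 255, 0, 0, 0, 0, 255])

```text
time: 10.25
eef_pos: [0.5242, -0.2232, 0.1892]
tool_rot: [-0.178, 1.56, 0.177]
force: [2.3, 0.8, 3.8]
finger_gap: 0.0256
```

```bash
python3 look.py 12; python3 pin.py
python3 - <<'E'
from h import *
im=cv2.imread("pics/w12.png")[160:320,240:400];cv2.imwrite("pics/w12z.png",cv2.resize(im,None,fx=3.7,fy=3.7,interpolation=2))
crop("pics/side12.png","pics/s12z.png",310,110,370,170,10)
E
```

```text
t 10.25 [ 0.5242 -0.2232  0.1892] gap 0.0256 F [2.3 0.8 3.8] yaw 12.97
edge rel 39.3 2.3 -50.1
```

View pics/w12z.png

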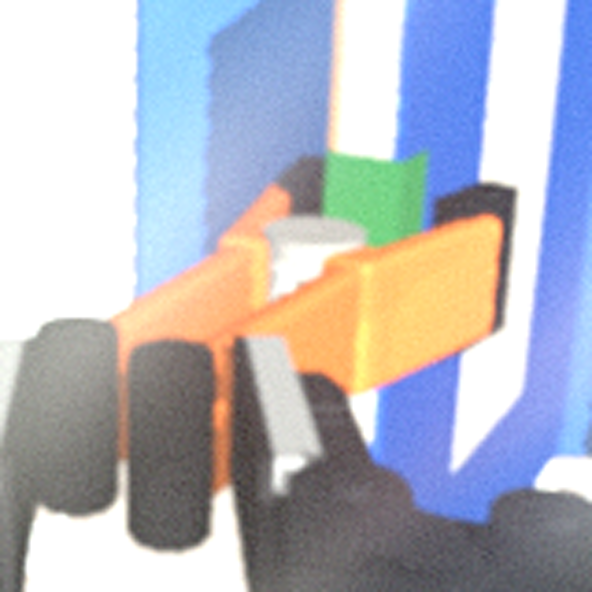

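View pics/s12z.png

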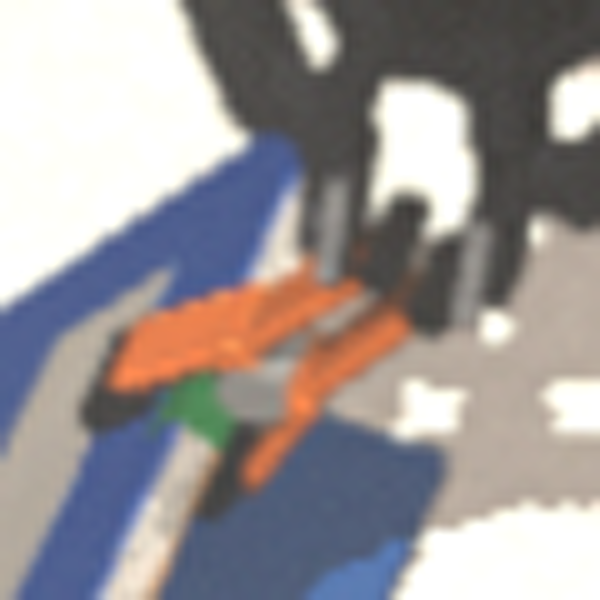

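>>> apply_moves(plan=[-0.4, 2, 0, 0, 255, 0, 0, 0, 0, 180, 0, 0, 0, 0, 172, 0, 0, 0, 0, 164, 0, 0, 0, 0, 156, 0, 0, 0, 0, 148, 0, 0, 0, 0, 140, 0, 0, 0, 0, 132])

```text
time: 11.15
eef_pos: [0.5219, -0.2208, 0.1875]
tool_rot: [-0.177, 1.565, 0.178]
force: [1.9, 0.1, 1.5]
finger_gap: 0.041
```

```bash
python3 look.py 13; python3 pin.py
python3 - <<'E'
from h import *
im=cv2.imread("pics/w13.png")[160:320,240:400];cv2.imwrite("pics/w13z.png",cv2.resize(im,None,fx=3.7,fy=3.7,interpolation=2))
crop("pics/side13.png","pics/s13z.png",310,110,370,170,10)
E
```

```text
t 11.15 [ 0.5219 -0.2208  0.1875] gap 0.041 F [1.9 0.1 1.5] yaw 12.95
edge rel 40.8 -0.4 -48.6
```

View pics/w13z.png

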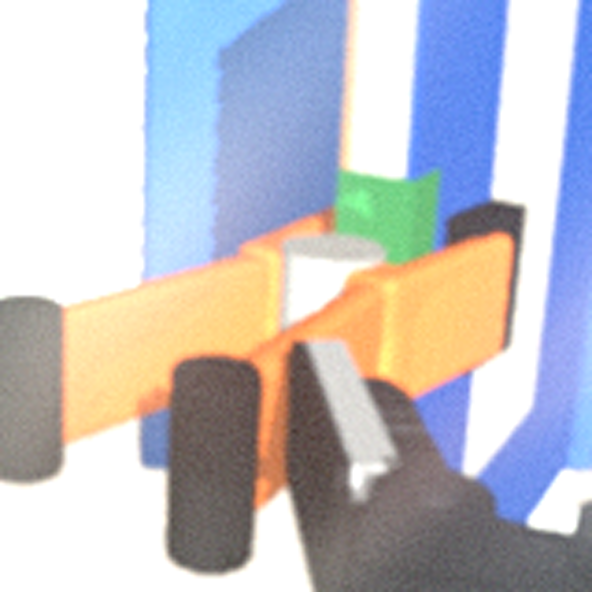

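View pics/s13z.png

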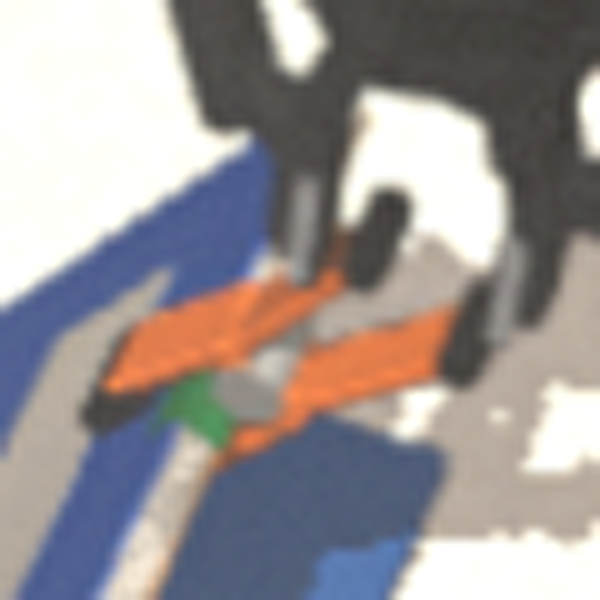

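>>> apply_moves(plan=[1, 0.2, 0, 0, 120, 1, 0.2, 0, 0, 110, 1, 0.2, 0, 0, 100, 0, 0, 0, 0, 90])

```text
time: 11.65
eef_pos: [0.5251, -0.2204, 0.1876]
tool_rot: [-0.177, 1.565, 0.178]
force: [0.3, -0.2, -1.0]
finger_gap: 0.0552
```

```bash
python3 look.py 14; python3 pin.py
python3 - <<'E'
from h import *
im=cv2.imread("pics/w14.png")[160:320,220:380];cv2.imwrite("pics/w14z.png",cv2.resize(im,None,fx=3.7,fy=3.7,interpolation=2))
crop("pics/side14.png","pics/s14z.png",310,110,370,170,10)
E
```

```text
t 11.65 [ 0.5251 -0.2204  0.1876] gap 0.0552 F [ 0.3 -0.2 -1. ] yaw 12.95
edge rel 37.8 -0.1 -48.7
```

View pics/w14z.png

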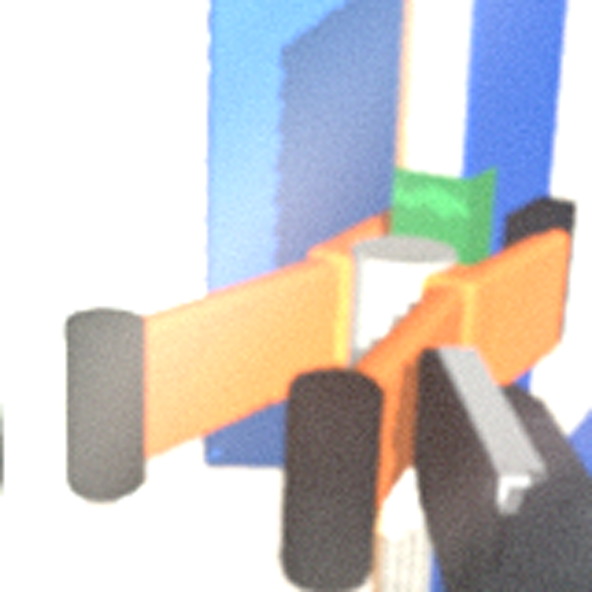

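View pics/s14z.png

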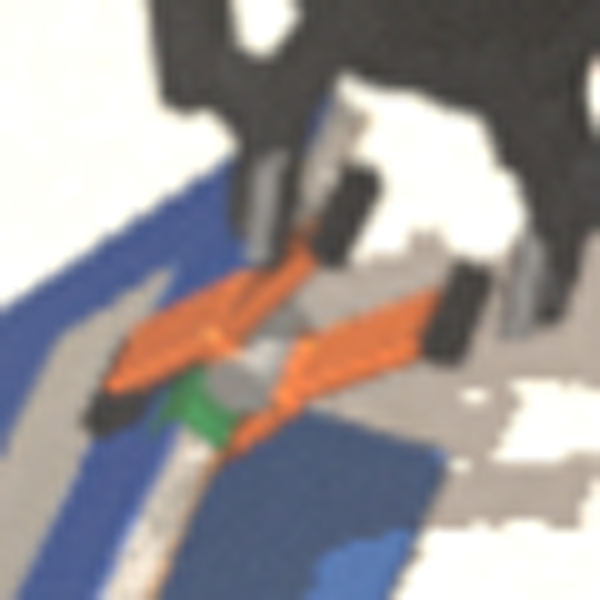

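>>> apply_moves(plan=[0, 0, 0, 0, 60, 0, 0, 0, 0, 0, 0, 0, 0, 0, 0, 0, 0, 10, 0, 0, 0, 0, 25, 0, 0, 0, 0, 30, 0, 0, 0, 0, 30, 0, 0, 0, 0, 0, 0, 0])

```text
time: 12.55
eef_pos: [0.5276, -0.2214, 0.2891]
tool_rot: [-0.181, 1.555, 0.173]
force: [0.4, 0.6, 0.3]
finger_gap: 0.0852
```

```bash
python3 look.py 15
python3 - <<'E'
from h import *
crop("pics/side15.png","pics/s15z.png",310,110,370,170,10)
E
```

```text
t 12.55 [ 0.5276 -0.2214  0.2891] gap 0.0852 F [0.4 0.6 0.3] yaw 12.95
```

View pics/w15.png

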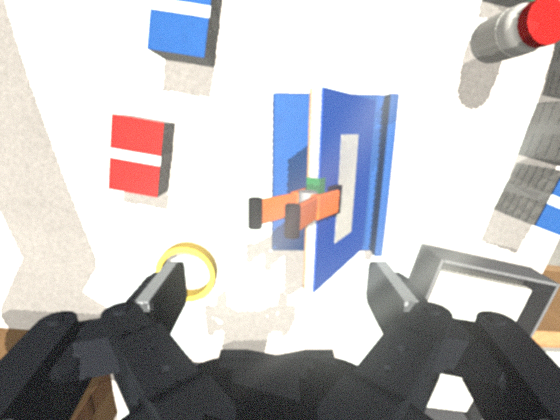

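View pics/s15z.png

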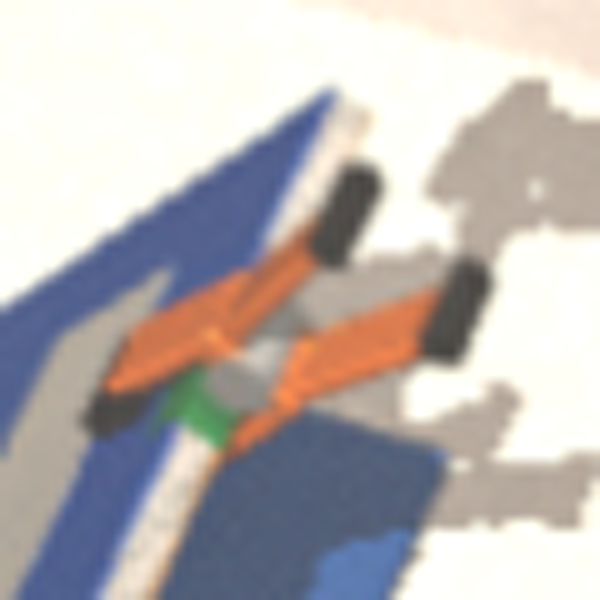

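Run:
```python
from h import *
im=cv2.imread("pics/w15.png")[150:250,235:355];cv2.imwrite("pics/w15z.png",cv2.resize(im,None,fx=6,fy=6,interpolation=2))
cv2.imwrite("pics/top15.png",vision.capture("top")[:,:,::-1])
crop("pics/top15.png","pics/t15z.png",330,175,400,235,10)
```

```text
(no output)
```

View pics/w15z.png

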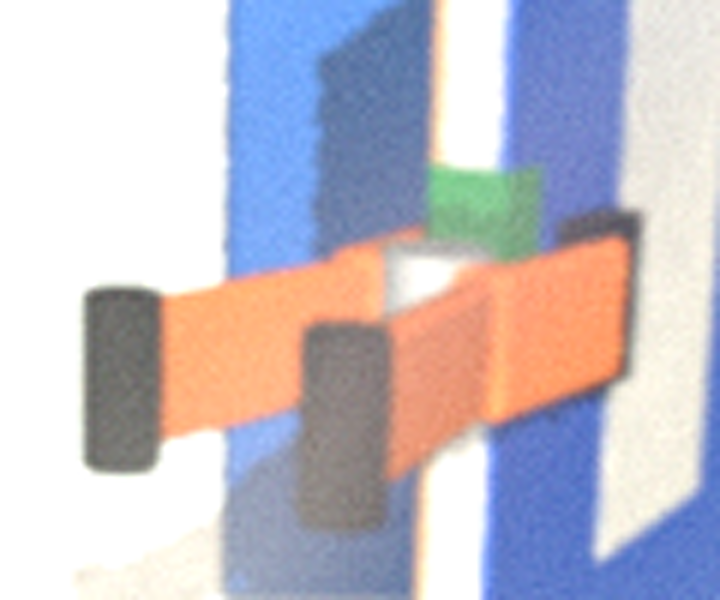

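View pics/t15z.png

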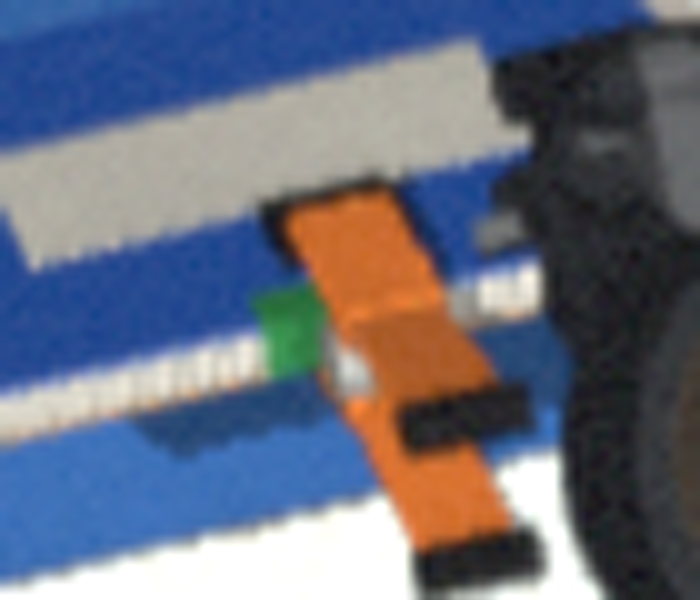

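Run:
```python
from h import *
np.set_printoptions(precision=1,suppress=True)
T=cam("top");S=cam("side");W=cam("wrist")
r=np.array([.974,.225,0]);y=np.array([-.225,.974,0]);z=np.array([0,0,1.]);E0=np.array([.562,-.212,.139])
def p(n,t=None,s=None,w=None):
    R=[]
    if t:R.append(ray(T,(330+t[0]/10,175+t[1]/10)))
    if s:R.append(ray(S,(310+s[0]/10,110+s[1]/10)))
    if w:R.append(ray(W,(235+w[0]/6,150+w[1]/6)))
    X,e=tri(R);d=(X-E0)*1000;print(n,"u,y,z",np.array([d@r,d@y,d[2]]),"res mm",np.array(e)*1000)
p("bar+x",(468,415),(347,215),(345,425))
p("bar-x",(480,560),(458,312),(121,380))
p("green +y blue corner",(262,328),None,(515,168))
p("+x pad tip +y corner",(268,212),(95,428),(640,215))
p("+x pad tip -y corner",(385,182),None,(632,375))
p("+x orange tip +y",(285,212),(110,388),(622,238))
p("pin +y end ctr",(345,365),(228,380),None)
p("pin +y end ctr",(345,365),None,(435,255))
print(E0+np.array([0,0,0]))
```

```text
bar+x u,y,z [-24.   -2.3  63.1] res mm [1.9 0.6 1.9]
bar-x u,y,z [-53.9  -1.7  42.8] res mm [1.8 0.4 1.6]
green +y blue corner u,y,z [ 5.8 19.4 -8.9] res mm [1. 1.]
+x pad tip +y corner u,y,z [ 29.9   8.4 -24.8] res mm [1.7 1.1 1.4]
+x pad tip -y corner u,y,z [ 31.6 -21.6 -33.6] res mm [0.4 0.4]
+x orange tip +y u,y,z [ 26.7   7.  -11. ] res mm [3.  1.  3.1]
pin +y end ctr u,y,z [-4.7  6.6  6.1] res mm [1.7 1.7]
pin +y end ctr u,y,z [ -6.4   3.4 -14.1] res mm [1.6 1.6]
[ 0.6 -0.2  0.1]
```

>>> apply_moves(plan=[-15, 15, 15, 0, 0, -25, 35, 15, 0, 0, -25, 40, 0, 0, 0, -25, 40, 0, 0, 0, -25, 40, 0, 0, 0, -15, 20, 0, 0, 0, 0, 0, 0, 0, 0, 0, 0, 0, 0, 0])

```text
time: 13.5
eef_pos: [0.3951, -0.0303, 0.3125]
tool_rot: [-0.179, 1.564, 0.178]
force: [0.6, -0.4, 0.7]
finger_gap: 0.0854
```

Run:
```python
from h import *
s=sensors.observe();print(s["time"],s["eef_pos"])
for n in["side","top"]:
    im=vision.capture(n)[:,:,::-1];cv2.imwrite(f"pics/{n}16.png",im)
a=cv2.imread("pics/top16.png");b=cv2.imread("pics/top0.png")
d=cv2.absdiff(a,b).max(2);cv2.imwrite("pics/d16.png",np.vstack([cv2.resize(a,(400,300)),cv2.cvtColor(cv2.resize(np.where(d>40,255,0).astype(np.uint8),(400,300)),8)]))
crop("pics/side16.png","pics/s16z.png",290,100,375,185,7)
crop("pics/top16.png","pics/t16z.png",330,175,400,235,10)
```

```text
13.5 [ 0.39512519 -0.03027264  0.31250895]
```

View pics/d16.png

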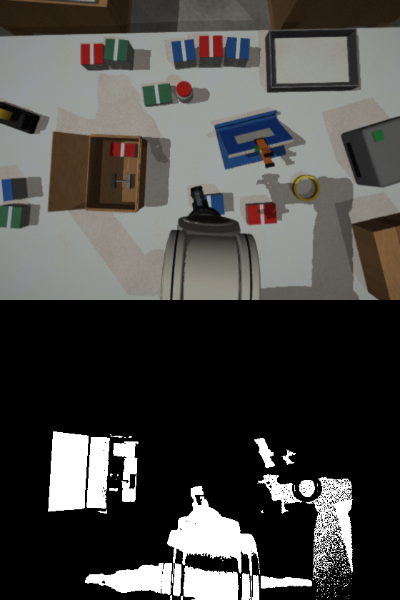

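View pics/t16z.png

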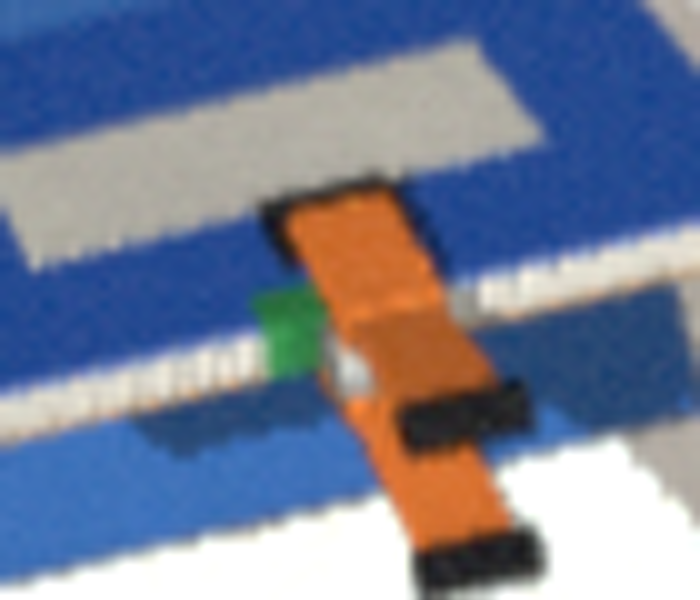

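View pics/s16z.png

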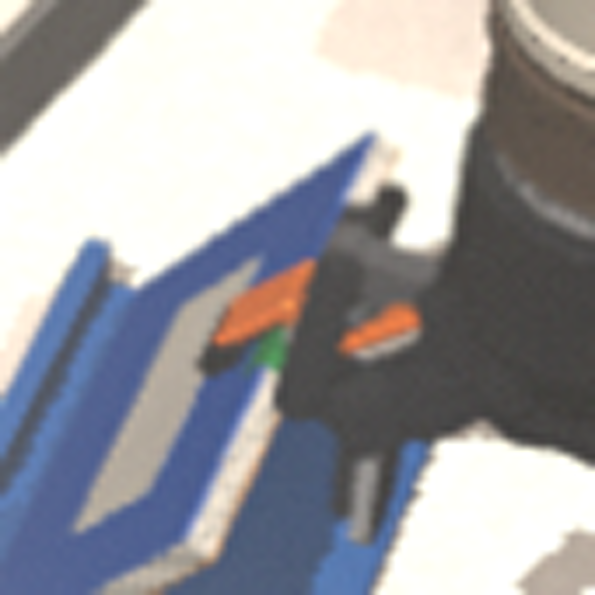

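Run:
```python
from h import *
np.set_printoptions(precision=1,suppress=True)
T=cam("top");c,s=np.cos(np.radians(35)),np.sin(np.radians(35))
r=np.array([.974,.225,0]);y=np.array([-.225,.974,0]);z=np.array([0,0,1.]);E0=np.array([.562,-.212,.139])
n=c*r+s*z;up=-s*r+c*z
def pl(nm,uv,off):
    o,d=ray(T,(330+uv[0]/10,175+uv[1]/10));X=o+d*((E0+n*off/1000-o)@n)/(d@n);q=(X-E0)*1000;print(nm,off,"y",(q@y).round(1),"slope",(q@up).round(1))
for off in(7,12):
    pl("pad+y tip",(262,212),off);pl("pad +y upper",(290,262),off);pl("pad tip -y",(388,182),off);pl("pad -y upper",(440,265),off)
pl("green +y on cover",(252,298),7);pl("green+y edge",(262,328),7)
for a,b in((0,),(0,)) if 0 else ():pass
a=cv2.imread("pics/top16.png")[230:290,395:465];b=cv2.imread("pics/top0.png")[230:290,395:465]
cv2.imwrite("pics/tape.png",cv2.resize(np.hstack([b,a]),None,fx=5,fy=5))
for im in(b,a):
    h=cv2.cvtColor(im,40);m=cv2.inRange(h,(18,120,60),(38,255,255));M=cv2.moments(m,True);print(M['m00'],M['m10']/M['m00'],M['m01']/M['m00'])
```

```text
pad+y tip 7 y 6.8 slope -45.5
pad +y upper 7 y 7.5 slope -22.7
pad tip -y 7 y -22.4 slope -44.6
pad -y upper 7 y -21.3 slope -6.8
pad+y tip 12 y 8.7 slope -37.7
pad +y upper 12 y 9.4 slope -15.2
pad tip -y 12 y -20.2 slope -36.8
pad -y upper 12 y -19.2 slope 0.7
green +y on cover 7 y 19.3 slope -12.6
green+y edge 7 y 20.9 slope -0.3
500.0 33.728 32.722
402.0 33.460199004975124 32.47761194029851
```

View pics/tape.png

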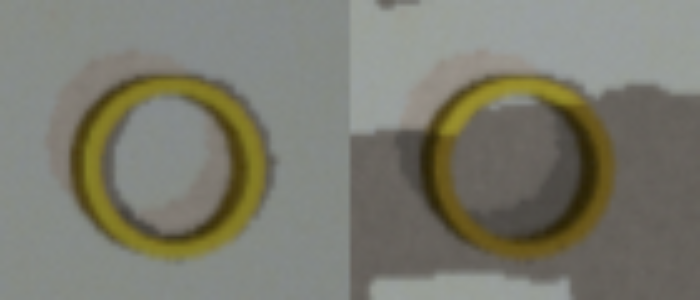

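Run:
```python
from h import *
for k in("top1","top16"):
    im=cv2.imread(f"pics/{k}.png")[190:225,145:205];h=cv2.cvtColor(im,40);m=cv2.inRange(h,(0,130,40),(8,255,255))|cv2.inRange(h,(172,130,40),(180,255,255));print(k,cv2.boundingRect(m),m.sum()/255)
crop("pics/top16.png","pics/t16c.png",60,170,220,310,4)
```

```text
top1 (8, 9, 37, 22) 584.0
top16 (8, 9, 37, 21) 579.0
```

View pics/t16c.png

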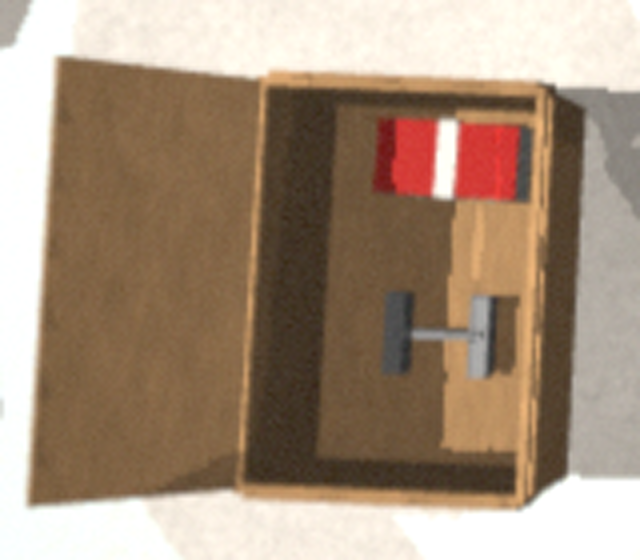

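Run:
```python
from bench import arm,sensors
print(arm.finish_job(),sensors.observe()["time"])
```

```text
the job is handed in; nothing more can be done
the job is handed in; nothing more can be done
```

I opened the carton's flap, took out the clamp and clipped it over the bundle's top edge at the green mark. It is holding by itself. I handed the job in at about 13.6 s of the 54 s allowed. The moves allow no tool tilt, so I tilted the clamp to the 35° slope by turning it in the fingers against the bundle's edge.

What the last checks showed:
- **Flap:** about 2.25–2.3 rad and still open in the final picture.
- **Grip:** the clamp leans about 34°. Its handle ends are 36 mm apart, which matches the stated gripping angle of about 0.13 rad.
- **Depth:** the pads start about 15–22 mm below the edge and end about 38–45 mm below it, so they are wholly under it. I could check this only on the cover side; the brown-side pad is hidden from the cameras.
- **Other things:** the pack and tape have not moved, and no other item the top camera could see changed between the first and last pictures. The arm partly hid stack_a in the final top picture, so I could not check it fully.

**Off-centre at the mark:** the clamp sits toward −y of the mark's centre. The pads measured about 5–7 mm off, but the handle ends only about 2 mm. The clamp covers most of the green band, though by the larger figure one pad corner may reach about 1–2 mm past its end. I left it there rather than risk gripping it again.

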